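# Lid check on the pearl jars

## Robot

A 6-joint arm with a two-finger parallel gripper is mounted at the origin on a cart in front of the work surface, level with it; the furniture and walls round the work are solid. World frame = base frame: x ahead of the robot, y to its left, z up, the work surface at z = 0. Lengths are in m, angles in rad, forces in N, time in s.
With the tool pointing down it reaches from about 0.325 to 1 m from the base axis. Payload 5.1 kg.
Tool frame: the origin (TCP) lies between the finger pads; the fingertips stand 8 mm ahead of it and the grasp point (between the pads) lies 11 mm behind it; z points along the fingers, y is the line along which they close (so a half turn about z gives the same grasp; the last joint's range is limited). The gripper opens to 85 mm and grips with 20 to 120 N. Pads are 22 mm wide; open, the fingers measure 114 mm over their backs; the gripper's body (76 mm by 85 mm) begins 54 mm behind the grasp point. The pads swing forward as they close: fully open they stand 13 mm farther back than shut.
Start: joints at [-1.369, 0.124, 1.65, -0, 1.367, -0.083], TCP at [0.183, -0.624, 0.205] pointing down, gripper open.
Joint ranges: [-2.61, 2.61], [-1.02, 2.33], [0.03, 2.71], [-1.35, 4.49], [0.32, 2.68], [-2.91, 2.91]. Speed limits (rad/s): [2.57, 2.57, 3.14, 3.14, 3.14, 3.14].

## Interface

Orientations are given as a unit quaternion [w, x, y, z].
In Python, from cell import telemetry, camera, camera_params, ctrl gives the robot as it stands.
- The arm moves only by the shell command python3 -m crank 'ROWS' [FORCE]. ROWS is text: rows parted by semicolons, each of 7 numbers parted by spaces: the shift along the tool's x, y, z in cm, then the turn, a rotation vector about the tool's x, y, z in rad, then the finger opening in cm, from 0 to 8.54. In form: tx ty tz wx wy wz fingers; .... A call has 1 to 10 rows; each row shifts and turns the commanded pose from where the row before left it, along the tool's axes as they then stand; what a row does not reach is not made up. A row lasts 1/8 s, in which the tool goes at most 62.5 mm and 10.7 degrees, less where a joint would pass 70% of its speed; a pose out of reach is approached as far as the arm can. A call with a gripper value outside its range is refused whole. The fingers move at their own pace and stop on an object; FORCE is the grip in N (left out, the last holds). Time passes only in rows, so rows that do not move let the fingers close. It gives the time, the measured TCP pose, the force, the opening and the grip force at its end, in the units of the state.
- telemetry.get_state(): the state, without advancing time (a new reading comes with each control period).
- camera(name): name is "scene" or "top" or "wrist"; returns the picture (480x640x3 uint8, blue, green, red); there is no depth.
- camera_params(name): a dict with "fx", "fy", "cx", "cy" (pixels), "R" (3x3) and "t" (3): a world point X has camera coordinates R X + t; the wrist camera has in their place "tool_from_camera" (4x4, takes a point from camera to tool coordinates, whose origin is the TCP and whose axes are the flange's). Camera axes: x right, y down, z forward; pixel columns grow to the right and rows downward; lengths in m; the calibration is good to about 2 mm. A picture is of the moment at which its call begins: read the wrist's pose just before it. camera_params takes no time and is no camera call.
- ctrl.close_job(): hands the job in; it is judged then, once.
The state is a dict: "clock": time; "q": joint angles; "qd": joint speeds; "effort": joint torques, N m; "tcp_pos": TCP position; "tcp_rot": TCP orientation; "wrist_force": force on the tool from outside, world axes, zero at the start; "torque": the same for the moment, N m; "opening": opening from 0.0 (shut) to 1.0 (fully open); "grip_force": force on a finger pad.
Only numpy, scipy, OpenCV 4.12 (cv2) and the standard library are available. Lean on these libraries where they do the work, as an engineer would, in place of code of your own. Each camera call takes 0.05 s, during which the arm holds its last target. There are 200 camera calls.

## Task

Before these four jars of pearls are packed, test every lid with a clockwise twist; never unscrew one. Any lid that turns, screw fully home while its jar still stands in the rack, then stand that jar upright in the grey tray so its pearls can be recounted. Jars whose lids were already tight stay in the rack and are not lifted.

Things in the scene. Friction and masses are not known exactly. Their poses are not given: they have to be found in the camera images.
- rack: fixed plywood rack, 184 x 184 x 24 mm, with four square pockets at x = +-46, y = +-46 mm in its frame, each 48 mm wide, 18 mm deep (pocket floor 6 mm above the origin); a jar in it cannot turn. Origin: centre of its underside on the bench; x and y along its sides, z up
- tray: fixed shallow grey recount tray, 200 (x) x 124 (y) x 18 mm with 4 mm walls and a small rounded lip up to 21 mm; empty at the start, roomy for several jars side by side along its x. Origin: centre of its underside on the bench; the inner floor lies about 4 mm above it
- jar_a: one of four identical clear square jars of pearls with a round white screw lid, standing in the rack; some lids are loose, some tight, and it cannot be seen which. Origin: centre of its underside, z up, x and y square to its faces. Body 46 x 46 mm, 50 mm high; lid 42 mm across, from 51 to 68 mm above the origin. About 0.16 kg. Which jar stands in which pocket changes each time
- jar_a_lid (a joint): lid angle of jar_a (rad), 0 = grey rib on its top along the jar's x; clockwise from above (tightening) lowers it. Starts at -0.35 to 0.2, loose or tight alike. A tight lid is home already: it stays put and a light grip (20 to 30 N) slips on it. A loose one turns easily (0.25 Nm) 0.45 to 1.0 rad clockwise, stops hard at -0.80, fully home, and stays
- jar_b: one of four identical clear square jars of pearls with a round white screw lid, standing in the rack; some lids are loose, some tight, and it cannot be seen which. Origin: centre of its underside, z up, x and y square to its faces. Body 46 x 46 mm, 50 mm high; lid 42 mm across, from 51 to 68 mm above the origin. About 0.16 kg. Which jar stands in which pocket changes each time
- jar_b_lid (a joint): lid angle of jar_b (rad), 0 = grey rib on its top along the jar's x; clockwise from above (tightening) lowers it. Starts at -0.35 to 0.2, loose or tight alike. A tight lid is home already: it stays put and a light grip (20 to 30 N) slips on it. A loose one turns easily (0.25 Nm) 0.45 to 1.0 rad clockwise, stops hard at -0.80, fully home, and stays
- jar_c: one of four identical clear square jars of pearls with a round white screw lid, standing in the rack; some lids are loose, some tight, and it cannot be seen which. Origin: centre of its underside, z up, x and y square to its faces. Body 46 x 46 mm, 50 mm high; lid 42 mm across, from 51 to 68 mm above the origin. About 0.16 kg. Which jar stands in which pocket changes each time
- jar_c_lid (a joint): lid angle of jar_c (rad), 0 = grey rib on its top along the jar's x; clockwise from above (tightening) lowers it. Starts at -0.35 to 0.2, loose or tight alike. A tight lid is home already: it stays put and a light grip (20 to 30 N) slips on it. A loose one turns easily (0.25 Nm) 0.45 to 1.0 rad clockwise, stops hard at -0.80, fully home, and stays
- jar_d: one of four identical clear square jars of pearls with a round white screw lid, standing in the rack; some lids are loose, some tight, and it cannot be seen which. Origin: centre of its underside, z up, x and y square to its faces. Body 46 x 46 mm, 50 mm high; lid 42 mm across, from 51 to 68 mm above the origin. About 0.16 kg. Which jar stands in which pocket changes each time
- jar_d_lid (a joint): lid angle of jar_d (rad), 0 = grey rib on its top along the jar's x; clockwise from above (tightening) lowers it. Starts at -0.35 to 0.2, loose or tight alike. A tight lid is home already: it stays put and a light grip (20 to 30 N) slips on it. A loose one turns easily (0.25 Nm) 0.45 to 1.0 rad clockwise, stops hard at -0.80, fully home, and stays
Mind the look-alikes: they are no part of the job. What is shaped like the jar_b but turquoise is not meant.

How it is judged:
By the outcome, as a careful person would: the job done as asked, in the order asked, and still so for the second after the job is handed in, with the robot touching nothing.
It also fails if it takes over 72 s, if anything falls off the work surface, if the arm or the gripper's body presses on something with over 40 N, if the wrist force passes 120 N, or if a joint passes its speed limit or range.

## Working session

There is one attempt and no reset: what is moved stays moved. The work goes in short steps, Python scripts to look and compute and a shell command to move; the robot and the scene stay as the last step left them, time stands still between calls to the robot, and variables do not carry over. Pictures are saved under pics/ and viewed, at most 10 in all, crops included, and the job is handed in when it is done.

```bash
mkdir -p pics; ls
python3 - <<'E'
from cell import telemetry,camera,camera_params
import cv2,numpy as np
s=telemetry.get_state();print({k:np.round(v,3).tolist() for k,v in s.items()})
a=camera("scene");b=camera("top")
cv2.imwrite("pics/s.png",a);cv2.imwrite("pics/t.png",b)
for n in("scene","top","wrist"):print(n,camera_params(n))
E
```

```text
pics
{'clock': 0.0, 'q': [-1.369, 0.124, 1.652, 0.0, 1.368, -0.083], 'qd': [-0.0, 0.001, -0.002, -0.0, -0.002, -0.001], 'effort': [0.001, -42.361, -36.545, -0.0, 0.007, 0.0], 'tcp_pos': [0.182, -0.623, 0.204], 'tcp_rot': [-0.001, 0.99, 0.142, -0.0], 'wrist_force': [-0.312, -0.117, -0.281], 'torque': [0.013, 0.03, -0.044], 'grip_force': 0.0, 'opening': 1.002}
scene {'fx': 574.216532099427, 'fy': 574.216532099427, 'cx': 331.9349900513321, 'cy': 239.18020456625754, 'R': array([[-0.81146641, -0.58408063,  0.01928911],
       [-0.36832307,  0.48552984, -0.79284229],
       [ 0.45371839, -0.65046951, -0.60912153]]), 't': array([0.44462249, 0.21774531, 0.86660489])}
top {'fx': 476.4711363783499, 'fy': 476.4711363783499, 'cx': 321.5716679959251, 'cy': 236.96033234791025, 'R': array([[-0.01683053, -0.99985381,  0.00301573],
       [-0.99356373,  0.01638658, -0.11208295],
       [ 0.11201715, -0.00488273, -0.99369428]]), 't': array([0.04231479, 0.52262432, 0.8576177 ])}
wrist {'fx': 367.1962646194913, 'fy': 367.1962646194913, 'cx': 318.17504737814363, 'cy': 236.14986437297645, 'tool_from_camera': array([[ 5.61669935e-04, -9.60075454e-01, -2.79740608e-01,
         7.11314554e-02],
       [ 9.99998949e-01,  9.13070606e-04, -1.12585489e-03,
         1.23049679e-03],
       [ 1.33632857e-03, -2.79739682e-01,  9.60074958e-01,
        -1.68668515e-01],
       [ 0.00000000e+00,  0.00000000e+00,  0.00000000e+00,
         1.00000000e+00]])}
```

View pics/t.png

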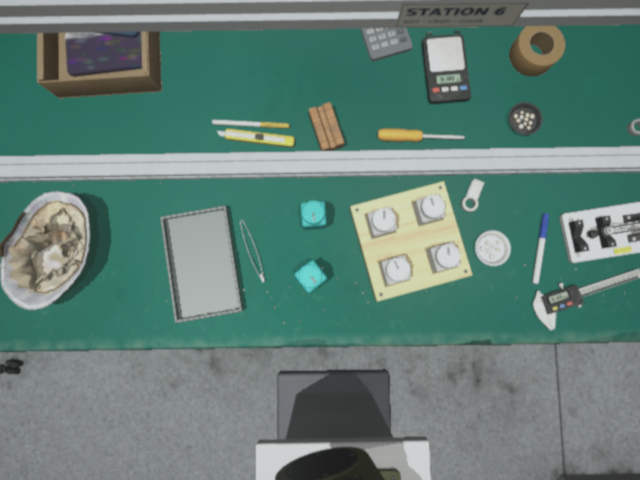

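View pics/s.png

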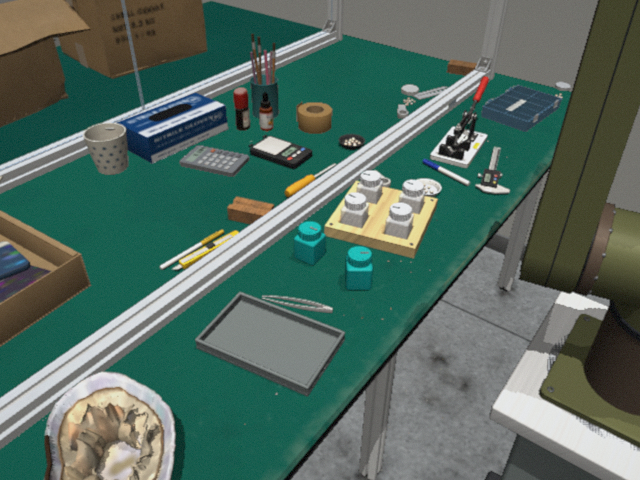

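The top view shows the rack with white lids at (383,220), (432,208), (397,268) and (447,257). The grey tray is at (203,263), with tweezers beside it at (253,250). The turquoise decoys are at (313,213) and (311,275). Other things that could be mistaken for a lid are the white round dish (492,248) and the pearl bowl (524,119). I choose the four white lids on the plywood rack.

```bash
cat > h.py <<'E'
from cell import telemetry,camera,camera_params
import cv2,numpy as np
def ray(uv,z,name="top"):
    p=camera_params(name);R,t=p["R"],p["t"];c=-R.T@t
    d=R.T@np.array([(uv[0]-p["cx"])/p["fx"],(uv[1]-p["cy"])/p["fy"],1]);return c+d*(z-c[2])/d[2]
def proj(X,name="top"):
    p=camera_params(name);v=p["R"]@np.array(X)+p["t"];return v[:2]/v[2]*p["fx"]+[p["cx"],p["cy"]]
def biggest(m):
    m=cv2.morphologyEx(m,cv2.MORPH_OPEN,np.ones((3,3)));return max(cv2.findContours(m,0,1)[0],key=cv2.contourArea)
E
python3 - <<'E'
from h import *
im=cv2.imread("pics/t.png");hsv=cv2.cvtColor(im,cv2.COLOR_BGR2HSV)
def region(x0,y0,x1,y1):
    k=np.zeros(im.shape[:2],np.uint8);k[y0:y1,x0:x1]=255;return k
def rect(c,z):
    P=np.array([ray(p,z)[:2] for p in cv2.convexHull(c)[:,0]],np.float32)
    r=cv2.minAreaRect(P*1000);print(np.round(r[0],1),np.round(r[1],1),r[2]);return r
rk=biggest(cv2.inRange(hsv,(12,30,120),(35,160,255))&region(340,170,485,310));r=rect(rk,.024)
tr=biggest(cv2.inRange(hsv,(0,0,60),(180,45,255))&region(155,200,247,325));rt=rect(tr,.019)
c=np.array(r[0])/1000
for a in (r[2],):
  th=np.radians(a)
  for sx in(-1,1):
    for sy in(-1,1):
      X=c+[.046*(sx*np.cos(th)-sy*np.sin(th)),.046*(sx*np.sin(th)+sy*np.cos(th))];print("pocket",X.round(4),proj([*X,.074]).round(1), "r",np.hypot(*X).round(3))
w=cv2.inRange(hsv,(0,0,205),(180,30,255))&region(350,180,480,300)
for k in cv2.findContours(w,0,1)[0]:
  if cv2.contourArea(k)>150:
    (x,y),R=cv2.minEnclosingCircle(k);print("lid",x,y,R,ray((x,y),.074).round(4))
cv2.drawContours(im,[rk,tr],-1,(0,0,255),1)
cv2.imwrite("pics/c.png",cv2.resize(im[170:330,150:490],None,fx=2.3,fy=2.3,interpolation=2))
E
```

```text
[ 514.2 -132.1] [182.6 185.6] 14.160622596740723
[479.3 260.4] [201.7 126.7] 9.043452262878418
pocket [ 0.4809 -0.188 ] [447.9 256. ] r 0.516
pocket [ 0.4584 -0.0988] [397.7 269.6] r 0.469
pocket [ 0.5701 -0.1655] [432.9 206.2] r 0.594
pocket [ 0.5476 -0.0763] [383.3 219.5] r 0.553
lid 398.5 268.9285583496094 11.031144142150879 [ 0.4596 -0.1002  0.074 ]
lid 448.8863525390625 255.0 11.292272567749023 [ 0.4826 -0.1898  0.074 ]
lid 383.18182373046875 218.27272033691406 11.091382026672363 [ 0.5498 -0.0761  0.074 ]
lid 433.3688659667969 204.8169403076172 11.189231872558594 [ 0.5726 -0.1663  0.074 ]
```

View pics/c.png

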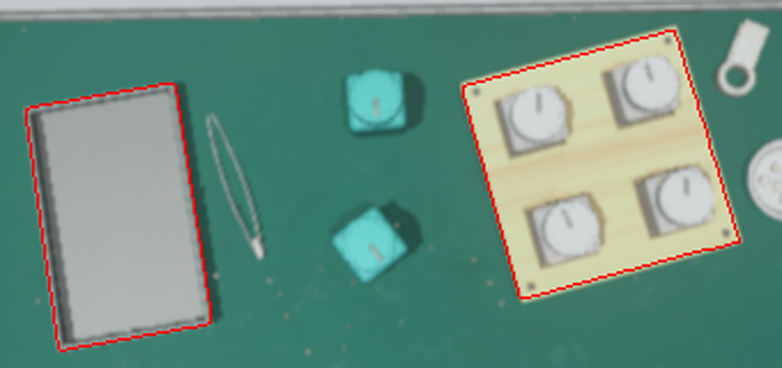

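The crop confirms four white lids, each with a short grey rib, in the plywood rack, and it shows that rack and tray were outlined well (rack 183x186, tray 202x127). The lid centres match the pocket grid to within 2 mm. I start with the nearest right-hand pocket, P1 at about (0.482,-0.189).

```bash
cat >> h.py <<'E'
from scipy.spatial.transform import Rotation as Ro
def go(xy,z,yaw=None,T=None):
    "tool-frame move from current pose: turn wz first, then shift in cm; wx,wy tilt error"
    s=telemetry.get_state();q=s["tcp_rot"];R=Ro.from_quat([*q[1:],q[0]])
    cy=np.arctan2(*R.as_matrix()[[1,0],0]);yaw=cy if yaw is None else yaw
    G=Ro.from_matrix([[np.cos(yaw),np.sin(yaw),0],[np.sin(yaw),-np.cos(yaw),0],[0,0,-1]])
    rv=(R.inv()*G).as_rotvec();d=G.inv().apply(np.array([*xy,z])-s["tcp_pos"])*100
    print("t%.2f pos"%s["clock"],np.round(s["tcp_pos"],4),"yaw %.3f"%cy,"TURN",np.round(rv,3),"then SHIFT cm",np.round(d,2),"F",np.round(s["wrist_force"],1),"T",np.round(s["torque"],2),"op",np.round(s["opening"],3),"q",np.round(s["q"],2))
P={1:(.4817,-.189),2:(.459,-.0995),3:(.5713,-.166),4:(.5487,-.0762)}
E
python3 -c "
from h import *
go(P[1],.13,1.40)"
```

```text
t0.10 pos [ 0.1825 -0.6232  0.204 ] yaw 0.285 TURN [-2.000e-03 -1.000e-03 -1.115e+00] then SHIFT cm [47.88 22.11  7.4 ] F [-0.3 -0.3  0.5] T [0.01 0.02 0.01] op 1.0 q [-1.37  0.12  1.65 -0.    1.37 -0.08]
```

```bash
python3 -m crank '0 0 0 0 0 -0.16 6.5;0 0 0 0 0 -0.16 6.5;0 0 0 0 0 -0.16 6.5;0 0 0 0 0 -0.16 6.5;0 0 0 0 0 -0.16 6.5;0 0 0 0 0 -0.16 6.5;0 0 0 0 0 -0.155 6.5' 25
python3 -m crank '4.8 2.2 0 0 0 0 6.5;4.8 2.2 0 0 0 0 6.5;4.8 2.2 0.7 0 0 0 6.5;4.8 2.2 0.7 0 0 0 6.5;4.8 2.2 0.7 0 0 0 6.5;4.8 2.2 0.7 0 0 0 6.5;4.8 2.2 0.7 0 0 0 6.5;4.8 2.2 0.7 0 0 0 6.5;4.8 2.2 0.7 0 0 0 6.5;4.6 2.2 0.7 0 0 0 6.5'
python3 -c "
from h import *
go(P[1],.065,1.40)
cv2.imwrite('pics/w1.png',camera('wrist'))"
```

```text
clock: 0.98
tcp_pos: [0.1825, -0.6234, 0.2043]
tcp_rot: [-0.001, 0.763, 0.646, 0.0]
wrist_force: [-0.7, 0.2, 0.2]
opening: 0.759
grip_force: 0.0
clock: 2.22
tcp_pos: [0.4812, -0.1884, 0.1486]
tcp_rot: [-0.0, 0.765, 0.644, -0.0]
wrist_force: [0.5, -0.7, -0.2]
opening: 0.766
grip_force: 0.0
t2.23 pos [ 0.4812 -0.1884  0.1486] yaw 1.400 TURN [-0. -0.  0.] then SHIFT cm [-0.05  0.06  8.36] F [ 0.5 -0.7 -0.2] T [-0.03  0.01  0.01] op 0.766 q [-0.48 -0.13  2.   -0.    1.27 -0.31]
```

View pics/w1.png

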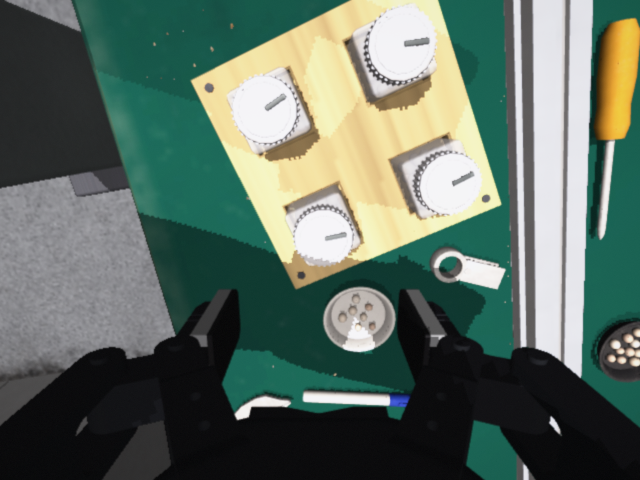

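The wrist view shows P1's lid at (323,235), close to where the TCP axis projects (318,236), and the four ribs are clear. I'll check the lid centres more precisely with wrist rays.

```bash
cat >> h.py <<'E'
def wlids(fn=None,show=True):
    "lids by wrist camera: world xy at z=.074 and rib angle (world yaw)"
    s=telemetry.get_state();im=camera("wrist")
    if fn:cv2.imwrite(fn,im)
    p=camera_params("wrist");M=p["tool_from_camera"];q=s["tcp_rot"];R=Ro.from_quat([*q[1:],q[0]]).as_matrix()
    c=R@M[:3,3]+s["tcp_pos"]
    def ry(u,v,z=.074):
        d=R@M[:3,:3]@np.array([(u-p["cx"])/p["fx"],(v-p["cy"])/p["fy"],1]);return (c+d*(z-c[2])/d[2])[:2]
    def pr(X):
        v=M[:3,:3].T@(R.T@(np.array(X)-s["tcp_pos"])-M[:3,3]);return v[:2]/v[2]*p["fx"]+[p["cx"],p["cy"]]
    g=cv2.cvtColor(im,cv2.COLOR_BGR2GRAY)
    for k,xy in P.items():
        # rectify 60x60 mm patch at lid-top height, 5 px/mm
        n=300;gx=np.linspace(-.03,.03,n);m=np.array([[pr([xy[0]+a,xy[1]+b,.074]) for b in gx] for a in gx],np.float32)
        I=cv2.remap(im,m[...,0],m[...,1],1,borderValue=(0,0,0));h=cv2.cvtColor(I,cv2.COLOR_BGR2HSV)
        w=cv2.inRange(h,(0,0,225),(180,22,255));w=cv2.morphologyEx(w,cv2.MORPH_OPEN,np.ones((9,9)))
        if w.sum()<255*5000: continue
        K=max(cv2.findContours(w,0,1)[0],key=cv2.contourArea);(a,b),r=cv2.minEnclosingCircle(K)
        yy,xx=np.mgrid[:n,:n];disk=np.hypot(xx-a,yy-b)<80
        d=((h[...,2]<150)&disk).astype(np.uint8);ys,xs=np.nonzero(d)
        rib=np.nan
        if len(xs)>50: rib=np.arctan2(xs.mean()-a,ys.mean()-b)
        print(k,"lid",np.round([xy[0]+(b-149.5)/5000,xy[1]+(a-149.5)/5000],4),"r mm %.1f"%(r/5),"rib yaw %.2f rel rack %.2f"%(rib,rib-.247),len(xs))
E
python3 -c "
from h import *
wlids()"
```

```text
1 lid [ 0.4846 -0.1915] r mm 20.4 rib yaw nan rel rack nan 3
2 lid [ 0.4633 -0.0986] r mm 23.5 rib yaw -0.17 rel rack -0.41 236
3 lid [ 0.5743 -0.1686] r mm 20.4 rib yaw 0.33 rel rack 0.08 823
4 lid [ 0.5532 -0.08  ] r mm 22.2 rib yaw -0.01 rel rack -0.26 887
```

```bash
sed -i 's/h\[...,2\]<150)/h[...,2]<.85*np.median(h[...,2][disk]))/; s/-b)<80/-b)<78/' h.py; echo 'P={k:(a+.0013,b-.0012) for k,(a,b) in P.items()}'>>h.py
python3 -c "
from h import *
wlids();go(P[1],.066,1.40)"
python3 -m crank '-.05 0.25 1.65 0 0 0 6.5;-.05 0 1.65 0 0 0 6.5;0 0 1.65 0 0 0 6.5;0 0 1.65 0 0 0 6.5;0 0 1.6 0 0 0 6.5;0 0 0 0 0 0 6.5'
python3 -c "
from h import *
go(P[1],.066,1.40)"
```

```text
1 lid [ 0.4843 -0.1916] r mm 20.6 rib yaw -0.74 rel rack -0.99 1842
2 lid [ 0.4632 -0.0985] r mm 23.5 rib yaw -0.03 rel rack -0.28 1362
3 lid [ 0.5744 -0.1686] r mm 20.5 rib yaw 0.31 rel rack 0.07 1456
4 lid [ 0.5517 -0.0784] r mm 21.0 rib yaw -0.18 rel rack -0.43 1434
t2.38 pos [ 0.481  -0.1881  0.1481] yaw 1.404 TURN [-0.002 -0.001  0.004] then SHIFT cm [-0.17  0.24  8.21] F [ 0.3 -1.   0.6] T [-0.03 -0.06 -0.03] op 0.759 q [-0.48 -0.13  2.   -0.    1.27 -0.31]
clock: 3.12
tcp_pos: [0.4817, -0.1911, 0.0651]
tcp_rot: [-0.002, 0.765, 0.644, -0.001]
wrist_force: [0.4, -0.0, 0.4]
opening: 0.758
grip_force: 0.0
t3.12 pos [ 0.4817 -0.1911  0.0651] yaw 1.400 TURN [-0.003 -0.001 -0.   ] then SHIFT cm [ 0.11  0.11 -0.09] F [ 0.4 -0.   0.4] T [0.03 0.01 0.01] op 0.758 q [-0.48 -0.03  2.06 -0.    1.12 -0.31]
```

```bash
python3 -m crank '.1 0.12 0 0 0 0 5;0 0 0 0 0 0 3.5;0 0 0 0 0 0 3.5;0 0 0 0 0 0 3.5;0 0 0 0 0 0 3.5' 25
python3 -c "
from h import *
go(P[1],.066,1.40)"
```

```text
clock: 3.75
tcp_pos: [0.4844, -0.1909, 0.0673]
tcp_rot: [0.0, 0.765, 0.644, 0.0]
wrist_force: [-1.0, -0.0, -0.5]
opening: 0.41
grip_force: 0.0
t3.75 pos [ 0.4844 -0.1909  0.0673] yaw 1.400 TURN [ 0.  0. -0.] then SHIFT cm [ 0.04 -0.15  0.13] F [-1.  -0.  -0.5] T [-0.03 -0.02 -0.02] op 0.41 q [-0.48 -0.03  2.06  0.    1.12 -0.31]
```

```bash
python3 -c "
from h import *
a=camera('wrist')[100:480,100:540];b=camera('scene')[120:310,280:480]
b=cv2.resize(b,(400,380));cv2.imwrite('pics/w2.png',cv2.hconcat([cv2.resize(a,(400,380)),b]))"
```

```text
(no output)
```

View pics/w2.png

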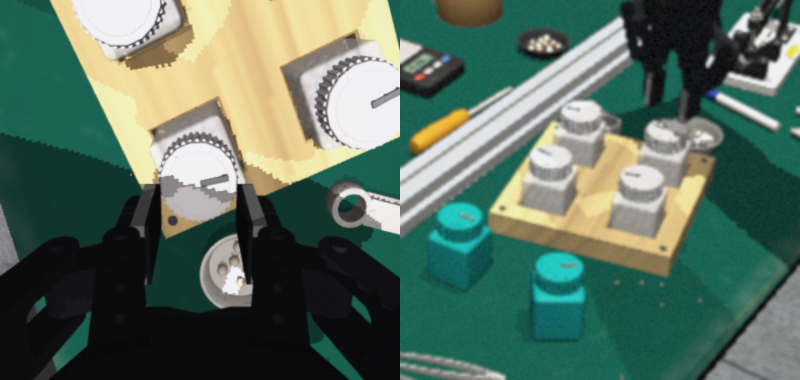

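The left half shows the fingertips at crop (150,190) and (245,190), on either side of P1's lid at (205,182). In the scene half the tips, at (655,105) and (690,115), seem above and behind the lid at (665,140). I'll check that numerically by projecting the TCP.

```bash
python3 -c "
from h import *
s=telemetry.get_state();T=np.array(s['tcp_pos'])
print(T, s['opening'])
for dz in(-.008,0,.011,.03):print(dz,'scene',proj(T+[0,0,dz],'scene').round(),'top',proj(T+[0,0,dz]).round())
print('lid scene',proj([*P[1],.074],'scene').round())
a=camera('scene');crop=cv2.resize(a[130:230,370:480],(660,600),interpolation=2)
for dz,c in((-.008,(0,0,255)),(.011,(255,0,0))):
  u,v=proj(T+[0,0,dz],'scene');cv2.circle(crop,(int((u-370)*6),int((v-130)*6)),5,c,-1)
wlids()
cv2.imwrite('pics/s2.png',crop)"
```

```text
[ 0.484388   -0.19084214  0.06718128] 0.40956317245256074
-0.008 scene [412. 190.] top [447. 255.]
0 scene [413. 187.] top [448. 254.]
0.011 scene [413. 182.] top [450. 254.]
0.03 scene [414. 174.] top [453. 253.]
lid scene [413. 184.]
1 lid [ 0.4853 -0.19  ] r mm 19.5 rib yaw -1.26 rel rack -1.51 4679
2 lid [ 0.4616 -0.1017] r mm 20.5 rib yaw 0.36 rel rack 0.11 1347
3 lid [ 0.5743 -0.1688] r mm 20.4 rib yaw 0.31 rel rack 0.06 1448
4 lid [ 0.5507 -0.084 ] r mm 19.3 rib yaw 1.40 rel rack 1.15 8356
```

View pics/s2.png

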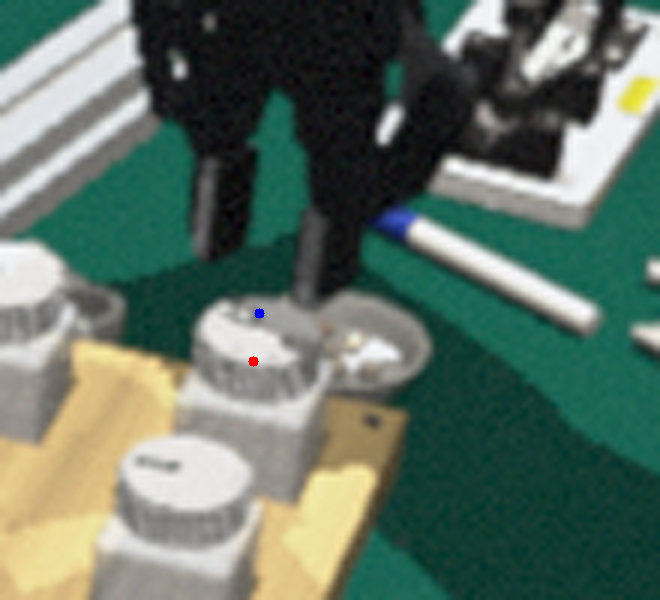

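The tips project about 14 px (roughly 26 to 30 mm) higher than the stated geometry, and the fingers shut to 35 mm without touching anything. So they really are above the lid at (260,330). I'll open, descend further in guarded steps and try again.

```bash
python3 -m crank '0 0 0 0 0 0 6.5;0 0 0 0 0 0 6.5;0 0 1 0 0 0 6.5;0 0 1 0 0 0 6.5' 25
python3 -m crank '0 0 .5 0 0 0 6.5;0 0 .5 0 0 0 6.5;0 0 .2 0 0 0 6.5'
python3 -m crank '0 0 0 0 0 0 3.6;0 0 0 0 0 0 3.6;0 0 0 0 0 0 3.6;0 0 0 0 0 0 3.6'
python3 -c "
from h import *
go(P[1],.034,1.40)"
```

```text
clock: 4.45
tcp_pos: [0.4841, -0.1907, 0.0462]
tcp_rot: [-0.0, 0.765, 0.644, -0.0]
wrist_force: [0.2, -0.1, 0.1]
opening: 0.757
grip_force: 0.0
clock: 4.82
tcp_pos: [0.4842, -0.1908, 0.0346]
tcp_rot: [-0.0, 0.765, 0.644, -0.0]
wrist_force: [0.6, -0.5, -0.1]
opening: 0.762
grip_force: 0.0
clock: 5.32
tcp_pos: [0.4844, -0.1909, 0.0355]
tcp_rot: [0.0, 0.765, 0.644, 0.0]
wrist_force: [-0.7, 0.2, 2.4]
opening: 0.471
grip_force: 25.2
t5.33 pos [ 0.4844 -0.1909  0.0355] yaw 1.400 TURN [ 0.  0. -0.] then SHIFT cm [ 0.05 -0.15  0.15] F [-0.7  0.2  2.4] T [ 0.08  0.32 -0.04] op 0.471 q [-0.48  0.01  2.07 -0.    1.06 -0.31]
```

The lid is gripped at 25 N with a low side force. Test twist clockwise (+wz).

```bash
python3 -m crank '0 0 0 0 0 .1 3.6;0 0 0 0 0 .1 3.6;0 0 0 0 0 .1 3.6;0 0 0 0 0 0 3.6'
python3 -c "
from h import *
go(P[1],.034);cv2.imwrite('pics/w3.png',camera('wrist'))
c=cv2.cvtColor(cv2.imread('pics/w3.png'),6);"
```

```text
clock: 5.82
tcp_pos: [0.4838, -0.1923, 0.0357]
tcp_rot: [0.001, 0.852, 0.523, -0.001]
wrist_force: [-5.6, -3.7, 4.9]
opening: 0.469
grip_force: 25.7
t5.83 pos [ 0.4838 -0.1923  0.0357] yaw 1.100 TURN [-0.     0.003 -0.   ] then SHIFT cm [ 0.15 -0.16  0.17] F [-5.6 -3.7  4.9] T [-0.64  0.91  0.05] op 0.469 q [-0.48  0.01  2.07 -0.    1.06 -0.01]
```

```bash
python3 - <<'E'
s=open('h.py').read()
a=s.index("        d=((h[...,2]");b=s.index("        print(k,\"lid\"")
s=s[:a]+'''        gg=cv2.GaussianBlur(cv2.cvtColor(I,cv2.COLOR_BGR2GRAY),(7,7),0)
        bh=cv2.morphologyEx(gg,cv2.MORPH_BLACKHAT,cv2.getStructuringElement(2,(27,27)));bh[~disk]=0
        C=cv2.findContours((bh>.5*bh[disk].max()).astype(np.uint8),0,1)[0];C=max(C,key=cv2.contourArea)
        vx,vy=cv2.fitLine(C,2,0,.01,.01)[:2,0];xs=C;rib=np.arctan2(vx,vy);rib=(rib+np.pi/2)%np.pi-np.pi/2
        cv2.imwrite("pics/rect%d.png"%k,I)
        print("rib area",cv2.contourArea(C),np.round(cv2.minAreaRect(C)[1],0),end=" ")
'''+s[b:]
open('h.py','w').write(s)
E
python3 -m crank '0 0 0 0 0 .17 3.6;0 0 0 0 0 .17 3.6;0 0 0 0 0 .17 3.6'
python3 -m crank '0 0 0 0 0 .17 3.6;0 0 0 0 0 .17 3.6'
python3 -c "
from h import *
go(P[1],.034);wlids()"
python3 -m crank '0 0 0 0 0 0 6.5;0 0 0 0 0 0 6.5;0 0 -2 0 0 0 6.5;0 0 -4 0 0 0 6.5;0 0 -3 0 0 0 6.5;0 0 0 0 0 0 6.5'
python3 -c "
from h import *
go(P[1],.034);wlids()"
```

```text
clock: 6.25
tcp_pos: [0.485, -0.1906, 0.0353]
tcp_rot: [0.0, 0.958, 0.288, 0.001]
wrist_force: [4.8, 3.2, -1.1]
opening: 0.472
grip_force: 26.3
clock: 6.5
tcp_pos: [0.4866, -0.1906, 0.036]
tcp_rot: [0.0, 0.992, 0.122, 0.003]
wrist_force: [7.0, 2.8, 1.0]
opening: 0.469
grip_force: 26.2
t6.50 pos [ 0.4866 -0.1906  0.036 ] yaw 0.246 TURN [ 0.001 -0.005 -0.   ] then SHIFT cm [-0.34 -0.12  0.2 ] F [7.  2.8 1. ] T [ 0.48 -1.17  0.73] op 0.469 q [-0.48  0.01  2.07  0.    1.05  0.85]
rib area 1232.0 [74. 19.] 2 lid [ 0.4622 -0.1019] r mm 20.2 rib yaw 0.42 rel rack 0.17 158
rib area 1206.5 [75. 19.] 3 lid [ 0.5758 -0.1681] r mm 22.0 rib yaw 0.34 rel rack 0.09 165
rib area 574.5 [17. 73.] 4 lid [ 0.5515 -0.0798] r mm 20.1 rib yaw -0.06 rel rack -0.31 227
clock: 7.3
tcp_pos: [0.4861, -0.1919, 0.1281]
tcp_rot: [0.002, 0.992, 0.125, 0.002]
wrist_force: [0.3, -0.7, 0.1]
opening: 0.762
grip_force: 0.0
t7.30 pos [ 0.4861 -0.1919  0.1281] yaw 0.250 TURN [ 0.004 -0.004 -0.   ] then SHIFT cm [-0.25 -0.25  9.41] F [ 0.3 -0.7  0.1] T [ 0.02  0.01 -0.02] op 0.762 q [-0.48 -0.1   2.01 -0.    1.23  0.84]
rib area 875.0 [57. 17.] 1 lid [ 0.4812 -0.1894] r mm 19.1 rib yaw 0.02 rel rack -0.23 136
rib area 1088.5 [73. 18.] 2 lid [ 0.4616 -0.1018] r mm 20.5 rib yaw 0.42 rel rack 0.17 153
rib area 969.5 [70. 18.] 3 lid [ 0.5723 -0.1661] r mm 23.0 rib yaw 0.35 rel rack 0.10 157
rib area 979.5 [64. 18.] 4 lid [ 0.5498 -0.0786] r mm 21.6 rib yaw -0.05 rel rack -0.29 153
```

```bash
sed -i 's/def wlids(fn=None,show=True):/def wlids(fn=None,im=None,pos=None,yaw=None):/; s/s=telemetry.get_state();im=camera("wrist")/s=telemetry.get_state();im=camera("wrist") if im is None else im\n    if pos is not None: s=dict(s,tcp_pos=np.array(pos),tcp_rot=[0,np.cos(yaw\/2),np.sin(yaw\/2),0])/' h.py
python3 -c "
from h import *
wlids(im=cv2.imread('pics/w1.png'),pos=[.4812,-.1884,.1486],yaw=1.4)"
```

```text
rib area 1065.0 [71. 18.] 1 lid [ 0.4851 -0.1908] r mm 20.6 rib yaw 0.06 rel rack -0.18 164
rib area 1038.0 [74. 18.] 2 lid [ 0.4647 -0.102 ] r mm 26.4 rib yaw 0.41 rel rack 0.16 150
rib area 1106.0 [73. 18.] 3 lid [ 0.575  -0.1677] r mm 20.5 rib yaw 0.34 rel rack 0.09 162
rib area 1148.5 [18. 73.] 4 lid [ 0.5537 -0.0793] r mm 22.2 rib yaw -0.05 rel rack -0.30 167
```

Lid 1 stayed at -0.2 and the twist slipped at 0.73 Nm, so it is tight. Next is P2: I untwist the empty gripper and shift over.

```bash
python3 -m crank '0 0 0 0 0 -.164 6.5;0 0 0 0 0 -.164 6.5;0 0 0 0 0 -.164 6.5;0 0 0 0 0 -.164 6.5;0 0 0 0 0 -.164 6.5;0 0 0 0 0 -.164 6.5;0 0 0 0 0 -.164 6.5'
python3 -c "
from h import *
go((.461,-.1012),.034,1.4)"
```

```text
clock: 8.22
tcp_pos: [0.483, -0.1903, 0.1226]
tcp_rot: [-0.002, 0.764, 0.646, -0.001]
wrist_force: [0.6, -0.6, -0.2]
opening: 0.756
grip_force: 0.0
t8.22 pos [ 0.483  -0.1903  0.1226] yaw 1.404 TURN [-0.004 -0.001  0.004] then SHIFT cm [ 8.4  -3.68  8.86] F [ 0.6 -0.6 -0.2] T [ 0.04 -0.03  0.  ] op 0.756 q [-0.48 -0.1   2.02 -0.    1.23 -0.31]
```

```bash
python3 -m crank '4.2 -1.85 0 0 0 0 6.5;4.2 -1.85 0 0 0 0 6.5;0 0 3 0 0 0 6.5;0 0 3 0 0 0 6.5;0 0 1.9 0 0 0 6.5;0 0 0.9 0 0 0 6.5;0 0 0 0 0 0 6.5'
python3 -m crank '0 0 0 0 0 0 3.6;0 0 0 0 0 0 3.6;0 0 0 0 0 0 3.6;0 0 0 0 0 0 3.6' 25
python3 -m crank '0 0 0 0 0 .165 3.6;0 0 0 0 0 .165 3.6;0 0 0 0 0 .165 3.6'
python3 -c "
from h import *
go((.461,-.1012),.034)"
python3 -m crank '0 0 0 0 0 .165 3.6;0 0 0 0 0 .165 3.6;0 0 0 0 0 .165 3.6;0 0 0 0 0 .165 3.6'
python3 -c "
from h import *
go((.461,-.1012),.034);wlids()"
```

```text
clock: 9.1
tcp_pos: [0.4612, -0.1014, 0.0357]
tcp_rot: [-0.001, 0.766, 0.643, -0.001]
wrist_force: [1.0, -0.3, 1.1]
opening: 0.764
grip_force: 0.0
clock: 9.6
tcp_pos: [0.4629, -0.1019, 0.0379]
tcp_rot: [0.001, 0.766, 0.643, 0.0]
wrist_force: [-1.2, 0.7, 4.5]
opening: 0.469
grip_force: 25.7
clock: 9.98
tcp_pos: [0.463, -0.1011, 0.0376]
tcp_rot: [-0.0, 0.901, 0.434, 0.001]
wrist_force: [1.7, 4.4, 2.3]
opening: 0.472
grip_force: 26.5
t9.97 pos [ 0.463  -0.1011  0.0376] yaw 0.898 TURN [ 0.    -0.002 -0.   ] then SHIFT cm [-0.13 -0.15  0.36] F [1.7 4.4 2.3] T [ 0.84 -0.23  0.64] op 0.472 q [-0.33 -0.1   2.18  0.    1.06  0.34]
clock: 10.48
tcp_pos: [0.4656, -0.1017, 0.0389]
tcp_rot: [0.001, 0.993, 0.119, 0.004]
wrist_force: [6.9, 2.4, 1.9]
opening: 0.471
grip_force: 25.9
t10.47 pos [ 0.4656 -0.1017  0.0389] yaw 0.239 TURN [ 0.002 -0.007 -0.   ] then SHIFT cm [-0.44 -0.16  0.49] F [6.9 2.4 1.9] T [ 0.28 -1.09  0.79] op 0.471 q [-0.33 -0.1   2.17  0.    1.06  1.  ]
rib area 646.5 [57. 16.] 1 lid [ 0.5048 -0.215 ] r mm 9.6 rib yaw 0.66 rel rack 0.41 115
rib area 108.5 [15.  9.] 2 lid [ 0.4466 -0.0956] r mm 9.9 rib yaw -0.03 rel rack -0.27 41
rib area 1171.0 [72. 19.] 3 lid [ 0.5738 -0.1688] r mm 20.1 rib yaw 0.33 rel rack 0.09 162
rib area 1224.0 [18. 75.] 4 lid [ 0.5523 -0.0781] r mm 21.7 rib yaw -0.05 rel rack -0.29 170
```

```bash
python3 -m crank '0 0 0 0 0 0 6.5;0 0 0 0 0 0 6.5;0 0 -2 0 0 0 6.5;0 0 -4 0 0 0 6.5;0 0 -3 0 0 0 6.5;0 0 0 0 0 0 6.5'
python3 -c "
from h import *
wlids()"
python3 -m crank '0 0 0 0 0 -.164 6.5;0 0 0 0 0 -.164 6.5;0 0 0 0 0 -.164 6.5;0 0 0 0 0 -.164 6.5;0 0 0 0 0 -.164 6.5;0 0 0 0 0 -.164 6.5;0 0 0 0 0 -.164 6.5'
python3 -c "
from h import *
wlids();go((.551,-.0784),.034,1.4)"
```

```text
clock: 11.28
tcp_pos: [0.4639, -0.1025, 0.1296]
tcp_rot: [0.001, 0.993, 0.121, 0.002]
wrist_force: [1.3, 0.4, 0.2]
opening: 0.763
grip_force: 0.0
rib area 157.5 [12. 17.] 1 lid [ 0.4727 -0.198 ] r mm 13.9 rib yaw -1.51 rel rack -1.76 41
rib area 881.5 [62. 18.] 2 lid [ 0.4596 -0.1018] r mm 21.4 rib yaw 0.42 rel rack 0.18 133
rib area 982.0 [73. 18.] 3 lid [ 0.5745 -0.1685] r mm 20.2 rib yaw 0.35 rel rack 0.11 184
rib area 966.5 [17. 65.] 4 lid [ 0.5501 -0.0765] r mm 23.3 rib yaw -0.03 rel rack -0.28 149
clock: 12.2
tcp_pos: [0.4608, -0.1013, 0.1245]
tcp_rot: [-0.002, 0.766, 0.643, -0.001]
wrist_force: [-0.1, 0.0, -0.3]
opening: 0.766
grip_force: 0.0
rib area 164.5 [20. 12.] 1 lid [ 0.4726 -0.1979] r mm 13.3 rib yaw 1.04 rel rack 0.80 49
rib area 1004.0 [72. 18.] 2 lid [ 0.4623 -0.1018] r mm 20.8 rib yaw 0.40 rel rack 0.15 152
rib area 704.0 [49. 18.] 3 lid [ 0.5745 -0.1678] r mm 19.9 rib yaw 0.34 rel rack 0.09 110
rib area 1136.0 [18. 73.] 4 lid [ 0.5518 -0.0794] r mm 20.5 rib yaw -0.04 rel rack -0.29 162
t12.25 pos [ 0.4608 -0.1013  0.1246] yaw 1.400 TURN [-0.004 -0.001 -0.   ] then SHIFT cm [3.79 8.5  9.06] F [0.4 0.6 0.4] T [ 0.05 -0.01 -0.04] op 0.763 q [-0.33 -0.21  2.12 -0.    1.24 -0.16]
```

Lid 2 stayed at 0.16, so it is tight. Next is P4.

```bash
python3 -m crank '1.9 4.3 0 0 0 0 6.5;1.9 4.3 0 0 0 0 6.5;0 0 3 0 0 0 6.5;0 0 3 0 0 0 6.5;0 0 2 0 0 0 6.5;0 0 1 0 0 0 6.5;0 0 0 0 0 0 6.5'
python3 -m crank '0 0 0 0 0 0 3.6;0 0 0 0 0 0 3.6;0 0 0 0 0 0 3.6;0 0 0 0 0 0 3.6' 25
python3 -m crank '0 0 0 0 0 .165 3.6;0 0 0 0 0 .165 3.6;0 0 0 0 0 .165 3.6'
python3 -c "
from h import *
go((.551,-.0784),.034)"
python3 -m crank '0 0 0 0 0 .165 3.6;0 0 0 0 0 .165 3.6;0 0 0 0 0 .165 3.6;0 0 0 0 0 .165 3.6'
python3 -c "
from h import *
go((.551,-.0784),.034)"
python3 -m crank '0 0 0 0 0 0 6.5;0 0 0 0 0 0 6.5;0 0 -2 0 0 0 6.5;0 0 -4 0 0 0 6.5;0 0 -3 0 0 0 6.5;0 0 0 0 0 0 6.5'
python3 -c "
from h import *
wlids()"
```

```text
clock: 13.12
tcp_pos: [0.5532, -0.0797, 0.0364]
tcp_rot: [-0.001, 0.768, 0.64, -0.0]
wrist_force: [-0.4, -0.2, 0.8]
opening: 0.763
grip_force: 0.0
clock: 13.62
tcp_pos: [0.5545, -0.0799, 0.0384]
tcp_rot: [0.001, 0.768, 0.641, 0.0]
wrist_force: [-1.9, 0.9, 6.7]
opening: 0.466
grip_force: 25.2
clock: 14.0
tcp_pos: [0.5539, -0.0796, 0.0382]
tcp_rot: [0.0, 0.902, 0.431, -0.0]
wrist_force: [-3.9, 2.7, 6.1]
opening: 0.473
grip_force: 25.3
t14.00 pos [ 0.5539 -0.0796  0.0382] yaw 0.892 TURN [0. 0. 0.] then SHIFT cm [-0.09 -0.3   0.42] F [-3.9  2.7  6.1] T [0.14 0.63 0.3 ] op 0.473 q [-0.24  0.09  1.99 -0.    1.07  0.44]
clock: 14.5
tcp_pos: [0.5556, -0.0796, 0.0379]
tcp_rot: [0.0, 0.993, 0.116, 0.002]
wrist_force: [3.7, 1.4, -0.2]
opening: 0.471
grip_force: 26.0
t14.50 pos [ 0.5556 -0.0796  0.0379] yaw 0.232 TURN [ 0.001 -0.005 -0.   ] then SHIFT cm [-0.42 -0.22  0.39] F [ 3.7  1.4 -0.2] T [ 0.32 -0.87  0.53] op 0.471 q [-0.24  0.09  1.98  0.    1.06  1.1 ]
clock: 15.25
tcp_pos: [0.5564, -0.0805, 0.132]
tcp_rot: [0.001, 0.993, 0.118, 0.004]
wrist_force: [0.2, -0.4, 0.6]
opening: 0.762
grip_force: 0.0
rib area 1029.0 [75. 17.] 2 lid [ 0.4622 -0.1007] r mm 20.3 rib yaw 0.41 rel rack 0.16 156
rib area 270.0 [18. 18.] 3 lid [ 0.5638 -0.1741] r mm 16.6 rib yaw -0.14 rel rack -0.39 58
rib area 763.0 [18. 54.] 4 lid [ 0.5489 -0.08  ] r mm 21.5 rib yaw -0.66 rel rack -0.91 108
```

Lid 4 turned from -0.30 to about -0.85, then the torque rose to 0.53, so it is loose and now home. Next is P3.

```bash
python3 -m crank '0 0 0 0 0 -.164 6.5;0 0 0 0 0 -.164 6.5;0 0 0 0 0 -.164 6.5;0 0 0 0 0 -.164 6.5;0 0 0 0 0 -.164 6.5;0 0 0 0 0 -.164 6.5;0 0 0 0 0 -.164 6.5'
python3 -c "
from h import *
wlids();go((.5735,-.1675),.034,1.4)"
```

```text
clock: 16.18
tcp_pos: [0.5526, -0.0795, 0.1254]
tcp_rot: [-0.001, 0.768, 0.64, -0.001]
wrist_force: [0.9, -0.3, -0.1]
opening: 0.759
grip_force: 0.0
rib area 1079.5 [76. 17.] 2 lid [ 0.4618 -0.1001] r mm 19.9 rib yaw 0.42 rel rack 0.17 159
rib area 120.5 [ 9. 17.] 3 lid [ 0.5625 -0.1744] r mm 14.3 rib yaw -1.18 rel rack -1.42 41
rib area 1106.0 [17. 74.] 4 lid [ 0.5533 -0.0801] r mm 22.8 rib yaw -0.56 rel rack -0.81 144
t16.23 pos [ 0.5527 -0.0795  0.1255] yaw 1.393 TURN [-0.003 -0.    -0.007] then SHIFT cm [-8.32  3.55  9.15] F [ 0.2 -0.1  0.8] T [-0.02 -0.02  0.01] op 0.767 q [-0.24 -0.01  1.93 -0.    1.23 -0.06]
```

Lid 4 reads -0.81, fully home. P3:

```bash
python3 -m crank '-4.15 1.8 0 0 0 0 6.5;-4.15 1.8 0 0 0 0 6.5;0 0 3 0 0 0 6.5;0 0 3 0 0 0 6.5;0 0 2 0 0 0 6.5;0 0 1.1 0 0 0 6.5;0 0 0 0 0 0 6.5'
python3 -m crank '0 0 0 0 0 0 3.6;0 0 0 0 0 0 3.6;0 0 0 0 0 0 3.6;0 0 0 0 0 0 3.6' 25
python3 -m crank '0 0 0 0 0 .165 3.6;0 0 0 0 0 .165 3.6;0 0 0 0 0 .165 3.6'
python3 -c "
from h import *
go((.5735,-.1675),.034)"
python3 -m crank '0 0 0 0 0 .165 3.6;0 0 0 0 0 .165 3.6;0 0 0 0 0 .165 3.6;0 0 0 0 0 .165 3.6'
python3 -c "
from h import *
go((.5735,-.1675),.034)"
python3 -m crank '0 0 0 0 0 0 6.5;0 0 0 0 0 0 6.5;0 0 -2 0 0 0 6.5;0 0 -4 0 0 0 6.5;0 0 -3 0 0 0 6.5;0 0 0 0 0 0 6.5'
python3 -c "
from h import *
wlids()"
```

```text
clock: 17.1
tcp_pos: [0.5733, -0.1677, 0.0354]
tcp_rot: [-0.001, 0.77, 0.638, -0.0]
wrist_force: [0.7, -0.8, -0.3]
opening: 0.762
grip_force: 0.0
clock: 17.6
tcp_pos: [0.5745, -0.1683, 0.0374]
tcp_rot: [0.001, 0.77, 0.638, 0.0]
wrist_force: [-1.5, 0.4, 6.2]
opening: 0.472
grip_force: 25.9
clock: 17.98
tcp_pos: [0.5742, -0.1681, 0.0371]
tcp_rot: [0.0, 0.904, 0.428, 0.0]
wrist_force: [-1.4, 0.8, 4.9]
opening: 0.467
grip_force: 25.8
t17.98 pos [ 0.5742 -0.1681  0.0371] yaw 0.884 TURN [ 0.001 -0.    -0.   ] then SHIFT cm [-0.   -0.09  0.31] F [-1.4  0.8  4.9] T [0.15 0.25 0.32] op 0.467 q [-0.37  0.17  1.9  -0.    1.07  0.31]
clock: 18.48
tcp_pos: [0.5741, -0.1682, 0.0368]
tcp_rot: [0.001, 0.994, 0.113, 0.0]
wrist_force: [-5.5, -0.4, 3.9]
opening: 0.474
grip_force: 25.9
t18.48 pos [ 0.5741 -0.1682  0.0368] yaw 0.226 TURN [ 0.001 -0.001 -0.   ] then SHIFT cm [-0.05 -0.08  0.28] F [-5.5 -0.4  3.9] T [-0.    1.05  0.57] op 0.474 q [-0.37  0.17  1.9  -0.    1.07  0.97]
clock: 19.23
tcp_pos: [0.5764, -0.1691, 0.1312]
tcp_rot: [0.002, 0.993, 0.114, 0.004]
wrist_force: [-0.2, 0.0, -0.0]
opening: 0.765
grip_force: 0.0
rib area 1067.0 [77. 17.] 1 lid [ 0.4895 -0.1798] r mm 15.5 rib yaw 0.04 rel rack -0.21 164
rib area 908.5 [18. 60.] 3 lid [ 0.5711 -0.169 ] r mm 21.2 rib yaw -0.63 rel rack -0.87 123
rib area 990.0 [17. 72.] 4 lid [ 0.5508 -0.0793] r mm 20.6 rib yaw -0.57 rel rack -0.81 142
```

Lid 3 turned from +0.09 to about -0.85, with torque rising from 0.32 to 0.57 Nm, so it is loose and now home. Jars 3 and 4 go to the tray. I'll take each by its square body, below the lid, so nothing acts on the thread.

```bash
python3 -m crank '0 0 0 0 0 -.02 6.5;0 0 4 0 0 0 6.5;0 0 4 0 0 0 6.5;0 0 2.5 0 0 0 6.5;0 0 1 0 0 0 6.5;0 0 0 0 0 0 6.5'
python3 -c "
from h import *
go((.5735,-.1675),.012)"
```

```text
clock: 20.02
tcp_pos: [0.5729, -0.1677, 0.01]
tcp_rot: [-0.001, 0.992, 0.124, -0.001]
wrist_force: [0.6, -0.3, 0.8]
opening: 0.757
grip_force: 0.0
t20.02 pos [ 0.5729 -0.1677  0.01  ] yaw 0.249 TURN [-0.001  0.002 -0.   ] then SHIFT cm [ 0.06 -0.   -0.2 ] F [ 0.6 -0.3  0.8] T [-0.03 -0.03 -0.01] op 0.757 q [-0.37  0.21  1.91  0.    1.03  0.95]
```

```bash
python3 -m crank '0 0 0 0 0 0 4;0 0 0 0 0 0 4;0 0 0 0 0 0 4;0 0 0 0 0 0 4' 50
python3 -m crank '0 0 -.5 0 0 0 4;0 0 -1 0 0 0 4;0 0 -1.5 0 0 0 4;0 0 -3.5 0 0 0 4;0 0 -3.5 0 0 0 4;0 0 0 0 0 0 4'
python3 -c "
from h import *
wlids();go((.5136,.2655),.10,.158)
cv2.imwrite('pics/l.png',cv2.hconcat([cv2.resize(camera('wrist'),(400,300)),cv2.resize(camera('scene')[60:330,180:540],(400,300))]))"
```

```text
clock: 20.52
tcp_pos: [0.5748, -0.1683, 0.0128]
tcp_rot: [0.0, 0.992, 0.124, 0.001]
wrist_force: [-2.0, 1.8, 6.2]
opening: 0.526
grip_force: 51.8
clock: 21.28
tcp_pos: [0.576, -0.1692, 0.1159]
tcp_rot: [0.002, 0.992, 0.124, 0.003]
wrist_force: [-0.4, -1.0, -2.1]
opening: 0.525
grip_force: 51.7
rib area 81.5 [ 8. 14.] 3 lid [ 0.5593 -0.169 ] r mm 30.3 rib yaw -1.23 rel rack -1.48 31
rib area 1030.5 [17. 76.] 4 lid [ 0.5541 -0.0775] r mm 24.1 rib yaw -0.58 rel rack -0.83 147
t21.32 pos [ 0.5745 -0.1685  0.1132] yaw 0.249 TURN [ 0.002 -0.002  0.091] then SHIFT cm [  0.82 -43.82   1.32] F [-0.3 -0.2 -2.4] T [ 0.04 -0.01  0.01] op 0.523 q [-0.37  0.08  1.85 -0.    1.2   0.95]
```

View pics/l.png

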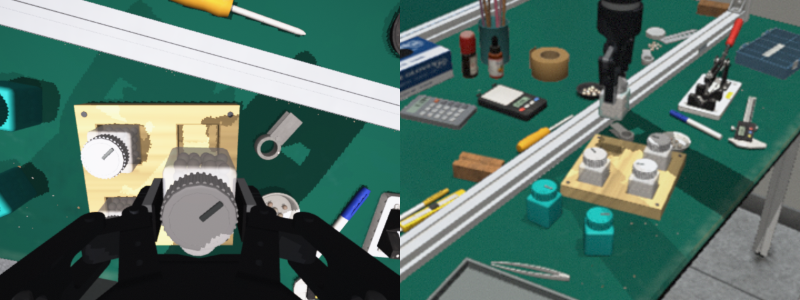

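Jar 3 hangs upright in the gripper (left half, about (205,210)), its pocket at (200,150) is empty, and the measured load is about 2 N. Carrying it to the tray.

```bash
python3 -m crank '0 0 0 0 0 .09 4;.1 -4 0 0 0 0 4;.1 -5 0 0 0 0 4;.1 -5 0 0 0 0 4;.1 -5 0 0 0 0 4;.1 -5 0 0 0 0 4;.1 -5 0 0 0 0 4;.1 -5 0 0 0 0 4;.1 -5 0 0 0 0 4;.1 -4.8 0 0 0 0 4'
python3 -m crank '0 0 3 0 0 0 4;0 0 3 0 0 0 4;0 0 1.5 0 0 0 4;0 0 0 0 0 0 4'
python3 -c "
from h import *
go((.5136,.2655),.0105,.158)"
```

```text
clock: 22.68
tcp_pos: [0.5115, 0.2669, 0.1088]
tcp_rot: [0.001, 0.997, 0.079, -0.002]
wrist_force: [1.3, 0.1, -1.5]
opening: 0.527
grip_force: 51.7
clock: 23.18
tcp_pos: [0.5116, 0.265, 0.0337]
tcp_rot: [0.001, 0.997, 0.079, -0.002]
wrist_force: [-0.7, 0.0, -1.0]
opening: 0.526
grip_force: 51.7
t23.18 pos [0.5116 0.265  0.0337] yaw 0.159 TURN [0.001 0.005 0.001] then SHIFT cm [ 0.2  -0.02  2.32] F [-0.7  0.  -1. ] T [-0.04  0.01  0.01] op 0.526 q [ 0.38  0.13  1.95 -0.    1.07  1.8 ]
```

```bash
python3 -m crank '.1 0 1.2 0 0 0 4;0 0 .6 0 0 0 4;0 0 .3 0 0 0 4;0 0 .15 0 0 0 4'
python3 -c "
from h import *
go((.5136,.2655),.0105,.158)"
```

```text
clock: 23.68
tcp_pos: [0.5145, 0.2661, 0.0137]
tcp_rot: [-0.0, 0.997, 0.079, 0.0]
wrist_force: [-0.3, -0.1, -1.8]
opening: 0.528
grip_force: 51.8
t23.68 pos [0.5145 0.2661 0.0137] yaw 0.159 TURN [-0.    -0.     0.001] then SHIFT cm [-0.1   0.05  0.32] F [-0.3 -0.1 -1.8] T [ 0.03 -0.02 -0.02] op 0.528 q [ 0.38  0.16  1.95 -0.    1.03  1.8 ]
```

```bash
python3 -m crank '0 0 .15 0 0 0 4;0 0 .1 0 0 0 4;0 0 0 0 0 0 4'
python3 -m crank '0 0 .1 0 0 0 4;0 0 0 0 0 0 4'
```

```text
clock: 24.05
tcp_pos: [0.5144, 0.2661, 0.0112]
tcp_rot: [-0.0, 0.997, 0.079, 0.0]
wrist_force: [-0.3, 0.0, -2.2]
opening: 0.523
grip_force: 51.8
clock: 24.3
tcp_pos: [0.5146, 0.2662, 0.0109]
tcp_rot: [-0.0, 0.997, 0.079, 0.0]
wrist_force: [-2.8, -0.2, 4.0]
opening: 0.526
grip_force: 52.4
```

Touchdown (force rose to +4 N). I release, rise and return for jar 4.

```bash
python3 -m crank '0 0 0 0 0 0 6.5;0 0 0 0 0 0 6.5;0 0 -2 0 0 0 6.5;0 0 -4 0 0 0 6.5;0 0 -5 0 0 0 6.5;0 0 0 0 0 -.09 6.5;0 0 0 0 0 0 6.5'
python3 -c "
from h import *
go((.551,-.0782),.0115,.247)
cv2.imwrite('pics/w5.png',camera('wrist'))"
```

```text
clock: 25.18
tcp_pos: [0.5151, 0.2664, 0.1223]
tcp_rot: [-0.0, 0.992, 0.124, 0.001]
wrist_force: [-0.2, 0.2, -0.6]
opening: 0.759
grip_force: 0.0
t25.18 pos [0.5151 0.2664 0.1223] yaw 0.248 TURN [-0.    -0.003  0.001] then SHIFT cm [-4.94 34.29 11.08] F [-0.2  0.2 -0.6] T [ 0.01 -0.02  0.03] op 0.759 q [ 0.38  0.03  1.89 -0.    1.22  1.71]
```

View pics/w5.png

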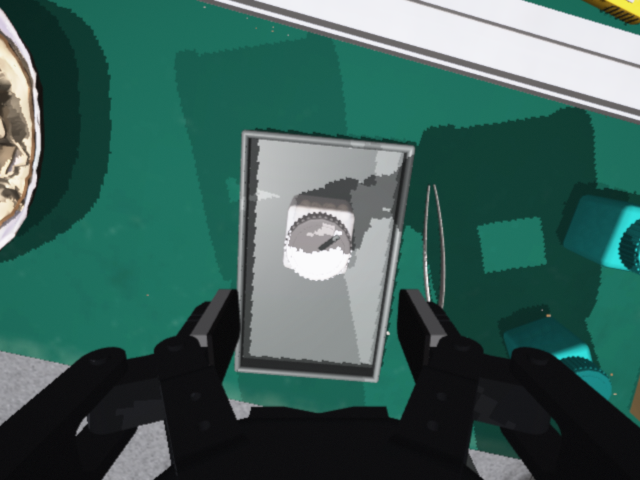

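Jar 3 stands upright in the tray at (320,240), and there is room nearer the robot at (320,330).

```bash
python3 -m crank '-.7 4.9 0 0 0 0 6.5;-.7 4.9 0 0 0 0 6.5;-.7 4.9 0 0 0 0 6.5;-.7 4.9 0 0 0 0 6.5;-.7 4.9 0 0 0 0 6.5;-.7 4.9 0 0 0 0 6.5;-.7 4.9 0 0 0 0 6.5;0 0 3 0 0 0 6.5;0 0 0 0 0 0 6.5'
python3 -c "
from h import *
go((.551,-.0782),.0115,.247);wlids()"
```

```text
clock: 26.35
tcp_pos: [0.5485, -0.0784, 0.0867]
tcp_rot: [-0.001, 0.992, 0.123, -0.003]
wrist_force: [0.2, 0.9, -0.8]
opening: 0.763
grip_force: 0.0
t26.35 pos [ 0.5485 -0.0784  0.0867] yaw 0.247 TURN [-0.004  0.007 -0.   ] then SHIFT cm [0.25 0.05 7.52] F [ 0.2  0.9 -0.8] T [0.01 0.04 0.05] op 0.763 q [-0.24  0.02  1.97  0.    1.16  1.09]
rib area 1007.0 [76. 16.] 2 lid [ 0.469 -0.097] r mm 18.0 rib yaw 0.41 rel rack 0.17 156
rib area 548.0 [17. 45.] 4 lid [ 0.5425 -0.0817] r mm 19.3 rib yaw -0.60 rel rack -0.85 102
```

```bash
python3 -m crank '.2 0 3 0 0 0 6.5;0 0 3 0 0 0 6.5;0 0 1.2 0 0 0 6.5;0 0 0 0 0 0 6.5'
python3 -m crank '0 0 0 0 0 0 4;0 0 0 0 0 0 4;0 0 0 0 0 0 4;0 0 0 0 0 0 4' 50
python3 -c "
from h import *
go((.551,-.0782),.0115,.247)"
```

```text
clock: 26.9
tcp_pos: [0.5531, -0.0774, 0.0181]
tcp_rot: [-0.0, 0.992, 0.124, -0.0]
wrist_force: [-0.5, -0.4, 0.1]
opening: 0.765
grip_force: 0.0
clock: 27.4
tcp_pos: [0.5551, -0.0782, 0.0203]
tcp_rot: [0.0, 0.992, 0.124, 0.002]
wrist_force: [0.3, 0.9, 6.4]
opening: 0.518
grip_force: 51.6
t27.40 pos [ 0.5551 -0.0782  0.0203] yaw 0.249 TURN [ 0.001 -0.004  0.002] then SHIFT cm [-0.4  -0.1   0.88] F [0.3 0.9 6.4] T [ 0.25 -0.09  0.02] op 0.518 q [-0.24  0.12  1.99  0.    1.03  1.09]
```

```bash
python3 -m crank '0 0 0 0 0 0 6.5;0 0 0 0 0 0 6.5;-.3 0 .8 0 0 0 6.5;0 0 0 0 0 0 4;0 0 0 0 0 0 4;0 0 0 0 0 0 4;0 0 0 0 0 0 4' 50
python3 -m crank '0 0 -.5 0 0 0 4;0 0 -1 0 0 0 4;0 0 -1.5 0 0 0 4;0 0 -3.5 0 0 0 4;0 0 -3.5 0 0 0 4;0 0 0 0 0 0 4'
python3 -c "
from h import *
go((.4444,.2545),.10,.158)"
```

```text
clock: 28.28
tcp_pos: [0.5495, -0.0786, 0.0095]
tcp_rot: [-0.0, 0.992, 0.124, -0.001]
wrist_force: [-2.3, 0.2, -2.0]
opening: 0.526
grip_force: 52.0
clock: 29.02
tcp_pos: [0.5541, -0.0794, 0.1158]
tcp_rot: [0.002, 0.992, 0.124, 0.005]
wrist_force: [-0.3, -0.5, -1.5]
opening: 0.53
grip_force: 52.1
t29.02 pos [ 0.5541 -0.0794  0.1158] yaw 0.249 TURN [ 0.004 -0.01   0.091] then SHIFT cm [ -5.58 -34.7    1.58] F [-0.3 -0.5 -1.5] T [0.02 0.01 0.04] op 0.53 q [-0.24 -0.01  1.94  0.    1.2   1.08]
```

```bash
python3 -m crank '0 0 0 0 0 .09 4;-.8 -4.9 0 0 0 0 4;-.8 -5 0 0 0 0 4;-.8 -5 0 0 0 0 4;-.8 -5 0 0 0 0 4;-.8 -5 0 0 0 0 4;-.8 -5 0 0 0 0 4;-.8 -4.8 0 0 0 0 4'
python3 -m crank '0 0 3 0 0 0 4;0 0 3 0 0 0 4;0 0 1.5 0 0 0 4;0 0 0 0 0 0 4'
python3 -c "
from h import *
go((.443,.2545),.0105,.158)"
```

```text
clock: 30.02
tcp_pos: [0.4391, 0.2566, 0.1094]
tcp_rot: [-0.0, 0.997, 0.079, -0.0]
wrist_force: [0.6, -0.6, -1.7]
opening: 0.524
grip_force: 52.1
clock: 30.52
tcp_pos: [0.4391, 0.2545, 0.0336]
tcp_rot: [0.0, 0.997, 0.079, -0.001]
wrist_force: [-0.3, 0.4, -1.6]
opening: 0.525
grip_force: 52.2
t30.52 pos [0.4391 0.2545 0.0336] yaw 0.159 TURN [0.001 0.003 0.001] then SHIFT cm [0.39 0.06 2.31] F [-0.3  0.4 -1.6] T [0.04 0.04 0.07] op 0.525 q [ 0.42 -0.01  2.1   0.    1.06  1.83]
```

```bash
python3 -m crank '.2 0 1.2 0 0 0 4;0 0 .6 0 0 0 4;0 0 .3 0 0 0 4;0 0 .15 0 0 0 4;0 0 0 0 0 0 4'
python3 -m crank '0 0 .1 0 0 0 4;0 0 .1 0 0 0 4;0 0 0 0 0 0 4'
```

```text
clock: 31.15
tcp_pos: [0.4423, 0.2555, 0.0128]
tcp_rot: [-0.0, 0.997, 0.079, 0.0]
wrist_force: [0.6, -0.5, -1.2]
opening: 0.525
grip_force: 52.2
clock: 31.52
tcp_pos: [0.4421, 0.2554, 0.0106]
tcp_rot: [-0.0, 0.997, 0.079, -0.0]
wrist_force: [-0.0, 0.5, -1.7]
opening: 0.522
grip_force: 52.2
```

```bash
python3 -m crank '0 0 .15 0 0 0 4;0 0 0 0 0 0 4'
python3 -m crank '0 0 .1 0 0 0 4;0 0 0 0 0 0 4'
```

```text
clock: 31.78
tcp_pos: [0.442, 0.2554, 0.0089]
tcp_rot: [0.0, 0.997, 0.079, -0.0]
wrist_force: [-0.3, 0.9, -1.4]
opening: 0.528
grip_force: 52.2
clock: 32.02
tcp_pos: [0.4421, 0.2554, 0.008]
tcp_rot: [0.0, 0.997, 0.079, -0.0]
wrist_force: [0.4, -0.0, -1.4]
opening: 0.521
grip_force: 52.2
```

```bash
python3 -m crank '0 0 .1 0 0 0 4;0 0 0 0 0 0 4'
python3 -m crank '0 0 .08 0 0 0 4;0 0 0 0 0 0 4'
```

```text
clock: 32.28
tcp_pos: [0.4423, 0.2555, 0.0072]
tcp_rot: [-0.0, 0.997, 0.079, 0.0]
wrist_force: [-0.2, -0.5, -0.7]
opening: 0.528
grip_force: 52.3
clock: 32.52
tcp_pos: [0.4424, 0.2555, 0.0071]
tcp_rot: [0.0, 0.997, 0.079, 0.0]
wrist_force: [-2.7, -1.3, 5.9]
opening: 0.53
grip_force: 52.9
```

Touchdown. I release, retreat and check.

```bash
python3 -m crank '0 0 0 0 0 0 6.5;0 0 0 0 0 0 6.5;0 0 -2 0 0 0 6.5;0 0 -4 0 0 0 6.5;0 0 -5 0 0 0 6.5;0 0 -3 0 0 0 6.5;-1 5 0 0 0 0 6.5;0 5 0 0 0 0 6.5;0 5 0 0 0 0 6.5;0 5 0 0 0 0 6.5'
python3 -c "
from h import *
cv2.imwrite('pics/w6.png',cv2.hconcat([cv2.resize(camera('top')[170:330,150:490],(400,188*2)),cv2.resize(camera('scene')[150:410,160:460],(400,376))]))"
```

```text
clock: 33.78
tcp_pos: [0.464, 0.0549, 0.1463]
tcp_rot: [-0.0, 0.997, 0.079, 0.0]
wrist_force: [-0.3, 0.3, -0.1]
opening: 0.762
grip_force: 0.0
```

View pics/w6.png

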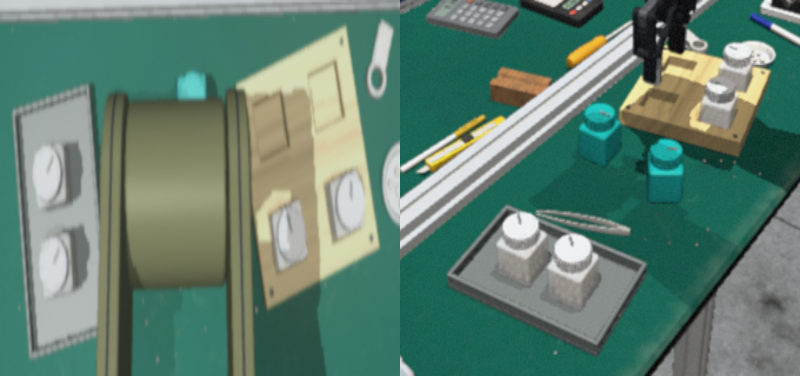

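Both loose jars stand upright in the tray, at (50,175) and (57,262) in the left half, with parallel ribs. The two tight jars are still in the rack at (288,235) and (347,205), and the robot touches nothing.

```bash
python3 -c "
from cell import ctrl
print(ctrl.close_job())"
```

```text
the job is handed in; nothing more can be done
None
```

I tested all four lids: the two loose ones (far-side pockets) are screwed home and their jars stand upright in the grey tray, the two tight jars were left in the rack unlifted, and I handed the job in at about 34 s.

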